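# Clamp a reagent bottle on the bench shaker

### The arm

A 6-joint arm with a two-finger parallel gripper is mounted at the origin on a cart in front of the work surface, level with it; the furniture and walls round the work are solid. World frame = base frame: x ahead of the robot, y to its left, z up, the work surface at z = 0. Lengths are in mm, angles in rad, forces in N, time in s.
With the tool pointing down it reaches from about 300 to 850 mm from the base axis. Payload 4.2 kg.
Tool frame: the origin (TCP) lies at the very end of the fingers, on their centre line; the grasp point (between the pads) lies 19 mm behind it; x points along the fingers, y is the direction in which the jaws open and shut, and the axes are right-handed (so a half turn about x gives the same grasp; the last joint's range is limited). The gripper opens to 91 mm and grips with 3 to 60 N. Pads are 32 mm wide; open, the fingers measure 118 mm over their backs; the gripper's body (76 mm by 178 mm) begins 60 mm behind the grasp point.
Start: joints at [-1.191, 0.32, 1.565, -0, 1.257, -0.02], TCP at [223.814, -529.67, 213.976] pointing down, gripper open.
Joint ranges: [-3.11, 3.11], [-0.84, 2.01], [0.21, 2.61], [-1.34, 4.49], [0.05, 2.63], [-2.56, 2.56]. Speed limits (rad/s): [2.57, 2.57, 3.14, 3.14, 3.14, 3.14].

### API

Orientations are given as [roll, pitch, yaw] about the fixed x, y, z axes, in that order (R = Rz(yaw) Ry(pitch) Rx(roll)).
In Python, from station import * gives the robot as it stands.
- The arm moves only by the tool servo_tool, never from a script. Its arguments are lists of equal length, an entry for each row: "gripper": the opening, from 0 (shut) to 1 (fully open); "xyz": the shift along the world's x, y, z in mm, a list of three; "delta_rot": the turn, a rotation vector about the world's x, y, z in degrees, a list of three. A call has 1 to 12 rows; each row is the pose to reach, as a shift and turn from the pose commanded when the call began; what a row does not reach only later rows make up. A row lasts 1/12 s, in which the tool goes at most 41.7 mm and 7.16 degrees, less where a joint would pass 70% of its speed; a pose out of reach is approached as far as the arm can. A call with a gripper value outside its range is refused whole. The fingers move at their own pace and stop on an object; "grip_force" is the grip in N (left out, the last holds). Time passes only in rows, so rows that repeat a pose let the fingers close. It gives the time, the measured TCP pose, the force and the opening at its end, in the units of the state.
- read_state(): the state, without advancing time (a new reading comes with each control period).
- read_camera(name): name is "side" or "top"; returns a dict with "frame" (420x560x3 uint8, red, green, blue), "mtx" (3x3 intrinsics, pixels), "rvec" (rotation vector, rad) and "tvec" (3), from world to camera coordinates, as OpenCV has them. Camera axes: x right, y down, z forward; pixel columns grow to the right and rows downward; lengths in mm; the calibration is good to about 2 mm. A picture is of the moment at which its call begins. There is no depth.
- close_job(): hands the job in, once; it reports no verdict.
The state is a dict: "t": time; "qpos": joint angles; "qvel": joint speeds; "effort": joint torques, N m; "ee_pos": TCP position; "tcp_rot": TCP orientation; "wrist_force": force on the tool from outside, world axes, zero at the start; "wrist_torque": the same for the moment, N m; "opening": finger opening in mm.
Only numpy, scipy, OpenCV 4.12 (cv2) and the standard library are available. Lean on these libraries where they do the work, as an engineer would, in place of code of your own. Each camera call takes 0.05 s, during which the arm holds its last target. There are 200 camera calls.

### The job

Get the brown bottle with the white cap ready for mixing: set it down gently on the rubber mat of the bench shaker, standing between the two open jaws, and let go of it. Then press in the sprung button of the shaker's telescoping front tube and collapse the tube until the button snaps out fully through its next hole, so that the sliding jaw clamps the upright bottle against the sprung jaw. Feel for the click, never force the tube against its button, and leave the other things on the bench where they are.

Things in the scene. Friction and masses are not known exactly. Their poses are not given: they have to be found in the camera images.
- bottle_mid (a point): Brown glass bottle with a white screw cap, 43 mm across, 94 mm tall, 0.14 kg, loose; it stands upright on the bench to the right of the shaker. Point on its axis half-way up, 47 mm above its underside. The straight body reaches up to about 60 mm, the cap (40 mm across) from 73 to 94 mm.
- shaker: Low white bench shaker, 194 x 276 mm, fixed. Origin under it, on the bench. x axis: from its front panel (two knobs, switch) to its back; y: along the front to the left as seen from the robot; z up. Platform top 70 mm high, rubber mat 72 mm. Along the front (x = -75 mm, height 128 mm) a telescoping square tube parallel to y; along the back (x = +72 mm, height 102 mm) a thin guide rod.
- seat (a point): Point on top of the rubber mat, mid-way between the open jaws, where the bottle is to stand (within 15 mm along the shaker's x, 12 mm along y; the closing jaw pushes it home). The open jaws are 86 mm apart along y; their rubber faces are 110 mm long along x and reach from 21 to 48 mm above the mat.
- sleeve_grip (a point): Point on the axis of the sleeve, at the middle of its first hole, where the button stands at the start. The sleeve is the outer square aluminium tube, 22 x 22 mm, along the shaker's y, and carries the sliding jaw. It is plain for 33 mm to the left (+y, up to the jaw bar and a black collar) and 85 mm to the right (-y, up to the end cap). 45 mm free in front of and behind it.
- sleeve (a joint): Slide of the sleeve over the fixed inner tube, m: 0 at the start (jaws open), growing as the tube collapses, the sleeve moving along the shaker's +y. Friction 2 to 4 N, stays where left. Its 12 mm holes are unevenly spaced; the next reaches the button after 30 to 60 mm, to be found by feel: the button then stops the sleeve hard. In the last few mm the bottle on the sprung jaw adds about 4 N.
- button_tip (a point): Tip of the snap button: a steel pin of 10.5 mm with a coned head, mounted on the fixed inner tube, standing 4.5 mm out of the sleeve's front face through a hole (0.7 mm play either way), pointing to the shaker's front (-x). It does not move along the tube.
- button (a joint): How far the button is pressed in, m: 0 fully out (locked), 0.0045 level with the sleeve's face (2.5 N when out, 3.5 N when level). Pressed level, as by pinching it against the tube's back, it slips under the hole's edge when the sleeve is pushed with 6 to 14 N; from 8 mm of travel on it rides hidden inside (about 0.007) and needs no pressing. It comes out only where nothing covers the hole.
- spring_jaw (a joint): How far the sprung rubber-faced jaw at the shaker's left end plate is pushed back by the bottle, m; 0 when nothing presses on it. Travel 12 mm, 1 N to start and 0.7 N per mm.
- small_vial: Bystander: small brown vial with black cap, 27 mm across, 62 mm tall. Leave alone. Origin under it.
- capped_tube: Bystander: standing plastic tube with blue cap, 34 mm across, 112 mm tall. Leave alone. Origin under it.
- dropper: Bystander: small white dropper bottle, 29 mm across, 70 mm tall. Leave alone. Origin under it.
- timer_box: Bystander: flat white timer, 66 x 62 x 21 mm. Leave alone. Origin under it.
- blue_screw_cap: Bystander: blue screw cap lying on the bench, 30 mm across, 14 mm high. Leave alone. Origin under it.

How it is judged (in metres and radians):
On the way, in this order (a step that is already met when the one before it is completed fails the run):
1. the bottle stands upright on the shaker's mat between the open jaws, released (x of bottle_mid in the frame of shaker between -0.027 and 0.063 m and z of bottle_mid in the frame of shaker between 0.112 and 0.126 m and y of bottle_mid in the frame of shaker between -0.006 and 0.046 m and angle between bottle_mid's own z axis and vertical below 0.12 rad and value of joint sleeve below 0.006 m and contact force between the fingers and reagent_bottle below 0.1 N), for 0.2 s.
2. the tube is collapsed to its next hole and the button has snapped out there (value of joint sleeve between 0.043 and 0.051 m and value of joint button below 0.0015 m), for 0.2 s.
At the end, for the whole second after the job is handed in: The sleeve is locked in its next hole (43 to 51 mm collapsed, the button within 1.5 mm of fully out), and the bottle stands upright (within 7 degrees) and still on the mat between the jaws, at most 45 mm from the seat point along the jaws, and presses the sprung jaw back by at least 1 mm (all of step 2 and x of bottle_mid in the frame of shaker between -0.027 and 0.063 m and z of bottle_mid in the frame of shaker between 0.112 and 0.126 m and y of bottle_mid in the frame of shaker between 0.034 and 0.054 m and angle between bottle_mid's own z axis and vertical below 0.12 rad and linear speed of reagent_bottle below 0.02 m/s and value of joint spring_jaw above 0.001 m); the robot touches nothing.
It fails at once if the tube is forced against its button (over 22 N between sleeve and button) (contact force between sleeve and button above 22 N).
It fails at once if the bottle is tipped over (over 30 degrees) (angle between bottle_mid's own z axis and vertical above 0.52 rad).
It fails at once if the bottle is dropped or banged on the shaker (over 40 N) (contact force between reagent_bottle and shaker above 40 N).
It fails at once if the bottle is crushed between the jaws (over 25 N) (contact force between reagent_bottle and sleeve above 25 N).
It fails at once if a bystander is shifted by more than 30 mm (distance of any of small_vial, capped_tube, dropper, timer_box, blue_screw_cap from where it was at the start of the episode above 0.03 m).
It also fails if it takes over 45 s, if anything falls off the work surface, if the arm or the gripper's body presses on something with over 40 N, if the wrist force passes 120 N, or if a joint passes its speed limit or range.

## Working session

There is one attempt and no reset: what is moved stays moved. The work goes in short steps, Python scripts to look and compute and a tool call to move; the robot and the scene stay as the last step left them, time stands still between calls to the robot, and variables do not carry over. Pictures are saved under pics/ and viewed, about 8 in all and at most 12, crops included, and the job is handed in when it is done.

Besides the shell and the picture viewer there is one more tool, called after ">>>" as name(argument=value, ...) on one line, values as JSON. servo_tool: Moves the arm, as the interface text tells. Its arguments: {"type":"object","properties":{"gripper":{"type":"array"},"xyz":{"type":"array"},"delta_rot":{"type":"array"},"grip_force":{"type":"number"}},"required":["gripper","xyz","delta_rot"]}

```bash
mkdir -p pics; ls
python3 - <<'E'
from station import *
import cv2,pickle
s=read_state();print(s)
for n in("top","side"):
    c=read_camera(n);pickle.dump(c,open(n+".pkl","wb"))
    cv2.imwrite(f"pics/{n}0.png",cv2.resize(c["frame"][:,:,::-1],None,fx=1.4,fy=1.4,interpolation=cv2.INTER_CUBIC))
    R=cv2.Rodrigues(c["rvec"])[0];print(n,c["mtx"].tolist(),(-R.T@c["tvec"].reshape(3)).round(),R.round(2).tolist())
E
```

```text
pics
{'t': 0.0, 'qpos': array([-1.19098603e+00,  3.20285045e-01,  1.56566154e+00, -1.63149501e-05,
        1.25741354e+00, -1.99949114e-02]), 'qvel': array([ 5.28958770e-05, -7.61909844e-04,  2.09124806e-04, -1.73862747e-04,
        9.80994656e-04,  9.51565444e-04]), 'effort': array([ 2.61010347e-03, -4.12454796e+01, -2.31969935e+01,  7.28712184e-02,
        4.56349505e-02, -1.35805603e-04]), 'ee_pos': array([ 223.62336321, -529.18427727,  213.1310219 ]), 'tcp_rot': array([-1.58201538,  1.56902879,  1.95938753]), 'wrist_force': array([ 0.5423267 , -0.49322347,  0.43812251]), 'wrist_torque': array([ 0.04429014,  0.02725662, -0.07240577]), 'opening': 91.30862707975623}
top [[450.72644321685857, 0.0, 275.3709310583197], [0.0, 450.72644321685857, 218.87205792610095], [0.0, 0.0, 1.0]] [ 309. -129. 1118.] [[0.03, -1.0, 0.01], [-0.98, -0.03, -0.19], [0.19, -0.0, -0.98]]
side [[390.734783563977, 0.0, 282.80522652552366], [0.0, 390.734783563977, 207.06374648624285], [0.0, 0.0, 1.0]] [381. 611. 636.] [[-0.98, -0.2, -0.0], [-0.12, 0.57, -0.81], [0.16, -0.79, -0.59]]
```

View pics/top0.png

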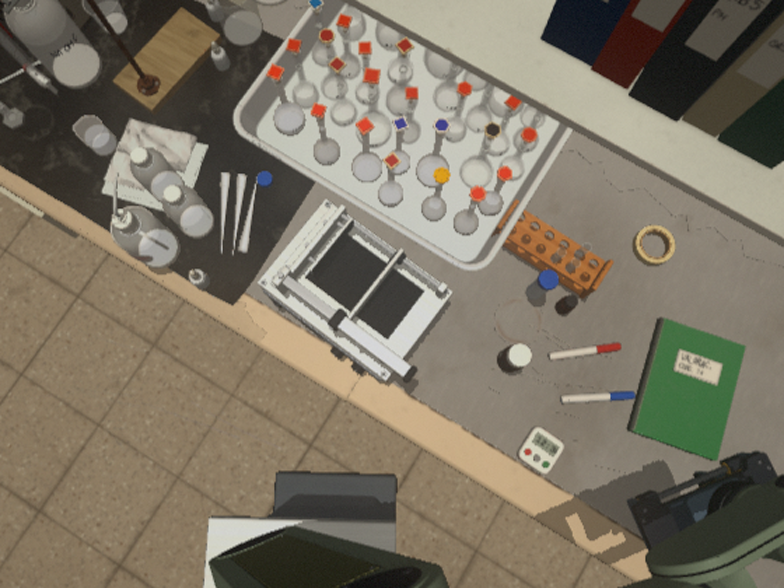

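View pics/side0.png

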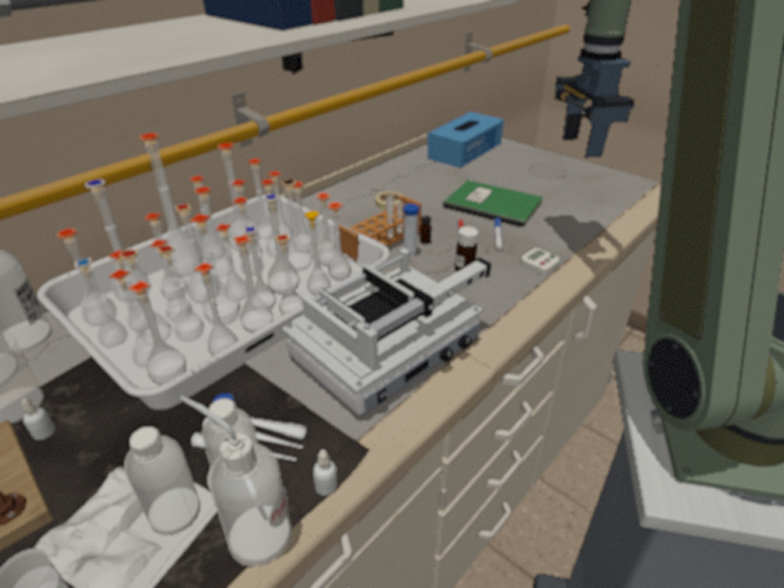

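The top view shows the bottle's white cap at about (518,354)/1.4 and the shaker around (355,290)/1.4, turned about 30-35°. The side view shows the shaker around (385,320)/1.4 and the bottle at (467,245)/1.4. I'll zoom in on both.

```bash
cat > h.py <<'E'
import pickle,cv2,numpy as np
def load(n): return pickle.load(open(n+".pkl","rb"))
def proj(c,P): return cv2.projectPoints(np.float64(P).reshape(-1,1,3),c["rvec"],c["tvec"],c["mtx"],None)[0].reshape(-1,2)
def ray(c,uv,z):
    R=cv2.Rodrigues(c["rvec"])[0];o=-R.T@c["tvec"].reshape(3)
    d=R.T@np.linalg.inv(c["mtx"])@np.array([uv[0],uv[1],1.]);return o+d*(z-o[2])/d[2]
def crop(c,x,y,w,h,f,fn):
    im=cv2.resize(c["frame"][y:y+h,x:x+w,::-1],None,fx=f,fy=f,interpolation=cv2.INTER_CUBIC)
    for i in range(0,w,20): cv2.putText(im,str(x+i),(i*f,10),0,.35,(0,255,255));cv2.line(im,(i*f,12),(i*f,18),(0,255,255))
    for i in range(0,h,20): cv2.putText(im,str(y+i),(0,i*f+4),0,.35,(0,255,255));cv2.line(im,(24,i*f),(30,i*f),(0,255,255))
    cv2.imwrite(fn,im)
E
python3 - <<'E'
from h import *
crop(load("top"),180,138,205,145,4-0,"pics/t1.png") if 0 else crop(load("top"),182,138,150,140,4,"pics/t1.png")
crop(load("side"),195,150,160,145,4,"pics/s1.png")
E
```

```text
(no output)
```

View pics/t1.png

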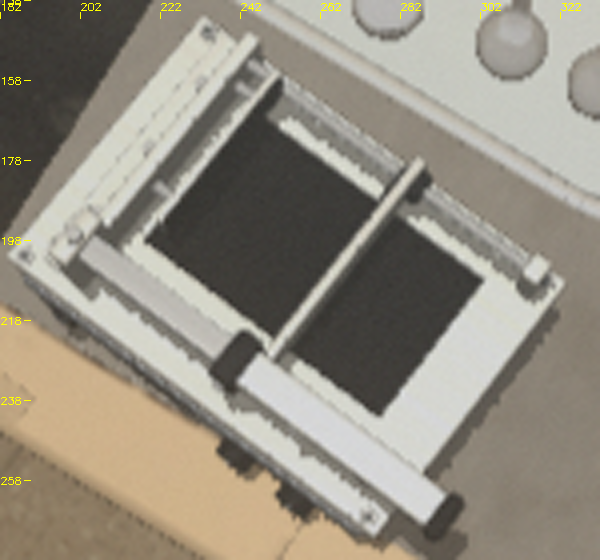

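View pics/s1.png

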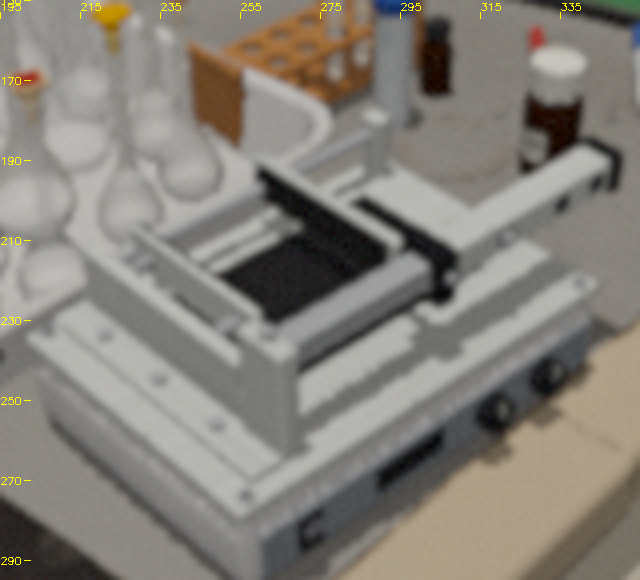

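Top crop: platform corners at about (233,142), (323,209), (278,272) and (184.5,202). The mat is dark, with the sliding jaw bar across it and the sleeve running from the collar (241,228) to the end cap (293,267). Side crop: the button is at about (321,209.5), with further holes at (335.5,200.7) and (344,196).

Run:
```python
from h import *
from scipy.optimize import least_squares
t,s=load("top"),load("side")
C=[(233.2,141.7),(323,209.2),(277.7,272.2),(184.5,201.7)]
P=np.array([ray(t,c,70) for c in C]);print(P.round(1))
print([np.linalg.norm(P[i]-P[(i+1)%4]).round(1) for i in range(4)])
L=[(97,138),(97,-138),(-97,-138),(-97,138)]
# side corners: front-left, front-right, back-left  (z70)
S=[((195+247/4,150+515/4),(-97,138)),((195+600/4,150+285/4),(-97,-138)),((195+28/4,150+338/4),(97,138))]
def W(p,l,z):
    c,sn=np.cos(p[2]),np.sin(p[2]);return [p[0]+c*l[0]-sn*l[1],p[1]+sn*l[0]+c*l[1],z]
def res(p,ws=1):
    r=list((proj(t,[W(p,l,70) for l in L])-C).ravel())
    if ws:r+=list((proj(s,[W(p,l,70) for _,l in S])-[a for a,_ in S]).ravel())
    return r
m=P.mean(0)
for ws in(0,1):
    f=least_squares(lambda p:res(p,ws),[m[0],m[1],-.5]);p=f.x;print(p,np.round(f.fun,1))
np.save("pose.npy",p)
# check sleeve ends
for nm,uv,z in(("collar",(241.2,228.2),139),("endcap",(292.7,267),139)):
    d=ray(t,uv,z)[:2]-p[:2];c,sn=np.cos(p[2]),np.sin(p[2]);print(nm,[c*d[0]+sn*d[1],-sn*d[0]+c*d[1]])
# jaw bar near/back ends top at z~120; end-plate jaw
for nm,uv,z in(("bar back",(182+415/4,138+165/4),120),("bar front",(182+278/4,138+350/4),120),("sj back",(182+275/4,138+78/4),120),("sj front",(182+165/4,138+215/4),120)):
    d=ray(t,uv,z)[:2]-p[:2];c,sn=np.cos(p[2]),np.sin(p[2]);print(nm,[c*d[0]+sn*d[1],-sn*d[0]+c*d[1]])
# button: plane x=-75-11-4.5 z=128 side: find y
for nm,u in(("btn",(321.2,209.5)),("h2",(335.5,200.7)),("h3",(344,196))):
    d=ray(s,u,128)[:2]-p[:2];c,sn=np.cos(p[2]),np.sin(p[2]);print(nm,[c*d[0]+sn*d[1],-sn*d[0]+c*d[1]])
# bottle cap top
capT=ray(t,(370,253.3),94);capS=ray(s,(195+558/4,150+62/4),94);print("cap",capT,capS)
```

```text
[[ 697.4  -22.    70. ]
 [ 535.3 -243.    70. ]
 [ 383.1 -139.4   70. ]
 [ 543.7   86.9   70. ]]
[np.float64(274.1), np.float64(184.1), np.float64(277.5), np.float64(188.4)]
[540.03624442 -79.51354784  -0.61875292] [ 0.6 -0.6  2.2 -1.5 -1.6  0.9 -1.   1.1]
[539.84722354 -78.50414986  -0.61589467] [-0.  -0.5  1.8 -1.6 -1.9  0.9 -1.5  1.3 -0.2 -0.1  1.  -1.4 -0.7 -1.6]
collar [np.float64(-68.29547930373963), np.float64(-20.50634639403944)]
endcap [np.float64(-68.66836955071318), np.float64(-161.77973170436093)]
bar back [np.float64(84.87324280431397), np.float64(-29.460866003477246)]
bar front [np.float64(-47.74805735564843), np.float64(-32.230452834984256)]
sj back [np.float64(77.91632955673758), np.float64(66.26649774521427)]
sj front [np.float64(-24.492102845198836), np.float64(66.62853991279427)]
btn [np.float64(-79.9392190579692), np.float64(-65.003062928618)]
h2 [np.float64(-79.39856779727893), np.float64(-113.70101531281423)]
h3 [np.float64(-80.46037511049377), np.float64(-142.44867529791185)]
cap [ 430.35027983 -348.58682903   94.        ] [ 429.72782858 -345.03206615   94.        ]
```

```bash
cat >> h.py <<'E'
def W(p,l):
    c,s=np.cos(p[2]),np.sin(p[2]);return [p[0]+c*l[0]-s*l[1],p[1]+s*l[0]+c*l[1],l[2]]
def inv(p,w):
    c,s=np.cos(p[2]),np.sin(p[2]);d=np.array(w[:2])-p[:2];return [round(c*d[0]+s*d[1],1),round(-s*d[0]+c*d[1],1)]
E
python3 - <<'E'
from h import *
from station import read_state
from scipy.spatial.transform import Rotation as Ro
t,s=load("top"),load("side");p=np.load("pose.npy")
p[:2]+=6*np.array([np.cos(p[2]),np.sin(p[2])]);np.save("pose2.npy",p);print(p)
R=Ro.from_euler("xyz",read_state()["tcp_rot"]).as_matrix();print(R.round(3), "tool y az deg",np.degrees(np.arctan2(R[1,1],R[0,1])))
for n,u,z in(("vial",(403.6,216),62),("tube",(391,200),112),("bottle",(370,253.3),94)):
    w=ray(t,u,z);print(n,w.round(),inv(p,w))
# yellow cork triangulation
A=[];M=[]
for c,u in((t,(441/1.4,175/1.4)),(s,(312/1.4,216/1.4))):
    Rc=cv2.Rodrigues(c["rvec"])[0];M.append(c["mtx"]@np.c_[Rc,c["tvec"].reshape(3)]);A.append(np.float64(u))
X=cv2.triangulatePoints(M[0],M[1],A[0],A[1]);X=(X[:3]/X[3]).ravel();print("yellow",X,inv(p,X))
def rect(im,c,pts,off,f,col):
    q=((proj(c,[W(p,l) for l in pts])-off+.5)*f).astype(int);cv2.polylines(im,[q.reshape(-1,1,2)],True,col,1)
out=[]
for c,off in((t,(200,140)),(s,(255,150))):
    f=4;o=off;im=cv2.resize(c["frame"][o[1]:o[1]+140,o[0]:o[0]+100,::-1],None,fx=f,fy=f,interpolation=cv2.INTER_CUBIC)
    for x in(-86,-64):
        for z in(117,139): rect(im,c,[(x,-32,z),(x,-150,z)],o,f,(0,0,255))
    rect(im,c,[(-86,-150,117),(-86,-150,139),(-64,-150,139),(-64,-150,117)],o,f,(0,0,255))
    for y,col in((-23,(0,255,0)),(63,(255,128,0))): rect(im,c,[(-37,y,93),(73,y,93),(73,y,120),(-37,y,120)],o,f,col)
    rect(im,c,[(-90.5,-64,128),(-90.5,-66,128)],o,f,(255,0,255))
    rect(im,c,[(-86,-65+a,128+b) for a,b in((6,0),(0,6),(-6,0),(0,-6))],o,f,(255,0,255))
    rect(im,c,[(-86,-112+a,128+b) for a,b in((6,0),(0,6),(-6,0),(0,-6))],o,f,(255,0,255))
    rect(im,c,[(72,-120,102),(72,60,102)],o,f,(255,255,0))
    out.append(im)
cv2.imwrite("pics/ov.png",np.hstack(out))
E
```

```text
[544.74476512 -81.97028409  -0.61589467]
[[-0.001  0.389 -0.921]
 [ 0.001 -0.921 -0.389]
 [-1.    -0.002 -0.   ]] tool y az deg -67.08900031305463
vial [ 526. -437.   62.] [np.float64(189.8), np.float64(-300.5)]
tube [ 552. -394.  112.] [np.float64(186.7), np.float64(-250.5)]
bottle [ 430. -349.   94.] [np.float64(60.6), np.float64(-283.7)]
yellow [ 703.88870743 -212.83548996  169.9819751 ] [np.float64(205.5), np.float64(-14.9)]
```

View pics/ov.png

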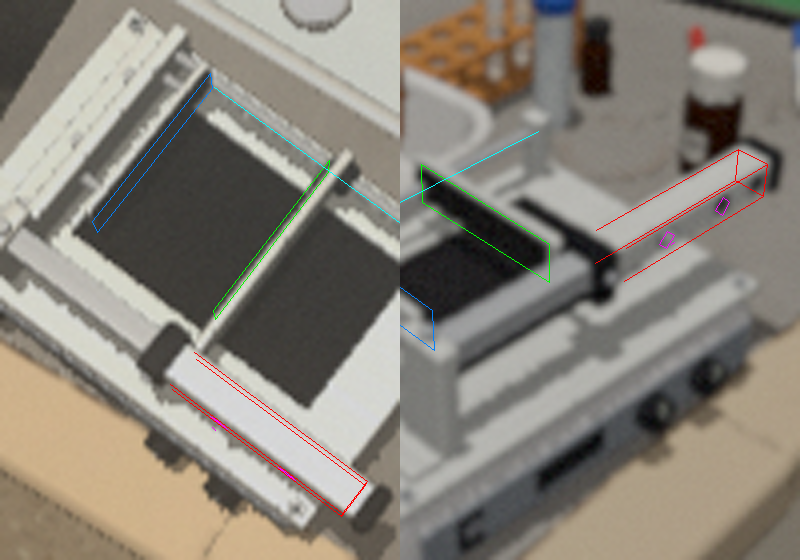

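The overlay agrees to within about 2-3 mm: the button is marked at (267,240) in the side half, and the sleeve sits 2 mm or so behind the model in the top half. I'll move over the bottle with the jaws opening along the shaker's x axis.

>>> servo_tool(gripper=[1,1,1,1,1,1,1,1,1,1,1], xyz=[[206,183,-64],[206,183,-64],[206,183,-64],[206,183,-64],[206,183,-64],[206,183,-64],[206,183,-64],[206,183,-64],[206,183,-64],[206,183,-64],[206,183,-64]], delta_rot=[[0,0,7],[0,0,14],[0,0,21],[0,0,28],[0,0,31.8],[0,0,31.8],[0,0,31.8],[0,0,31.8],[0,0,31.8],[0,0,31.8],[0,0,31.8]], grip_force=15)

```text
t: 1.02
ee_pos: [429.1, -347.6, 150.2]
tcp_rot: [0.693, 1.57, -1.495]
wrist_force: [-0.3, -0.1, -0.5]
opening: 91.1
```

Run:
```python
from h import *
from station import *
out=[]
st=read_state()
for n in("top","side"):
    c=read_camera(n);e=st["ee_pos"]
    q=proj(c,[e])[0];x,y=[int(v) for v in q];x=min(max(x-50,0),460);y=min(max(y-60,0),280)
    im=cv2.resize(c["frame"][y:y+140,x:x+100,::-1],None,fx=4,fy=4,interpolation=cv2.INTER_CUBIC)
    cv2.circle(im,(int((q[0]-x)*4),int((q[1]-y)*4)),4,(0,0,255),1)
    for z,col in((0,(0,255,0)),(94,(0,255,255))):
        q=proj(c,[[430+20*np.cos(a),-347+20*np.sin(a),z] for a in np.linspace(0,6.28,24)])
        cv2.polylines(im,[((q-[x,y])*4).astype(int).reshape(-1,1,2)],True,col,1)
    out.append(im)
cv2.imwrite("pics/b1.png",np.hstack(out))
```

```text
(no output)
```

View pics/b1.png

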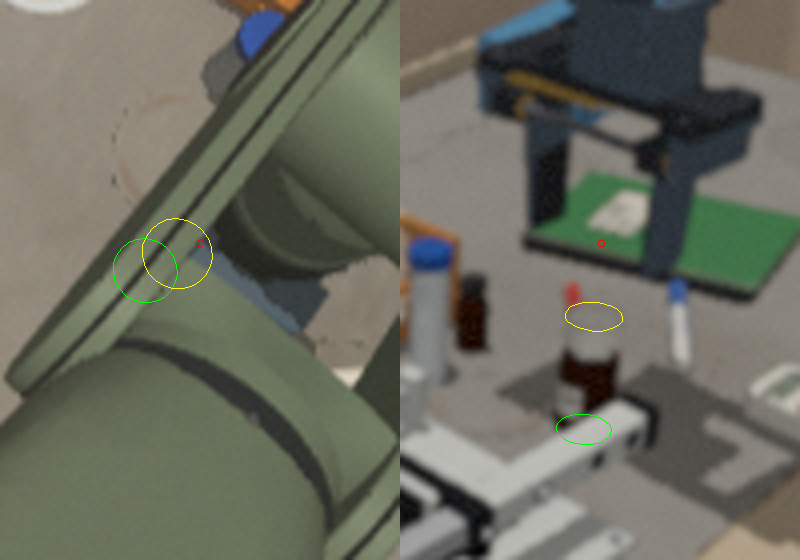

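The side view shows the fingers straddling the cap and the bottle inside my ellipses. I'll descend and grip.

>>> servo_tool(gripper=[1,1,1,1,1,0.4,0.4,0.4,0.4,0.4,0.4,0.4], xyz=[[0,0,-35],[0,0,-70],[0,0,-100],[0,0,-121],[0,0,-121],[0,0,-121],[0,0,-121],[0,0,-121],[0,0,-121],[0,0,-121],[0,0,-121],[0,0,-121]], delta_rot=[[0,0,0],[0,0,0],[0,0,0],[0,0,0],[0,0,0],[0,0,0],[0,0,0],[0,0,0],[0,0,0],[0,0,0],[0,0,0],[0,0,0]], grip_force=15)

```text
t: 2.12
ee_pos: [430.1, -346.9, 29.5]
tcp_rot: [1.506, 1.569, -0.68]
wrist_force: [0.1, -0.2, -0.0]
opening: 47.4
```

>>> servo_tool(gripper=[0.2,0.2,0.2,0.2,0.2,0.2], xyz=[[0,0,0],[0,0,0],[0,0,0],[0,0,0],[0,0,0],[0,0,0]], delta_rot=[[0,0,0],[0,0,0],[0,0,0],[0,0,0],[0,0,0],[0,0,0]], grip_force=15)

```text
t: 2.62
ee_pos: [430.4, -347.2, 29.5]
tcp_rot: [1.456, 1.569, -0.731]
wrist_force: [1.5, -0.9, 5.2]
opening: 41.8
```

Run:
```python
from h import *
p=np.load("pose2.npy");p[:2]+=2*np.array([np.cos(p[2]),np.sin(p[2])]);np.save("pose3.npy",p)
print("origin",p,"seat",W(p,(18,20,72)),"grip",W(p,(-75,-65,128)),"ydir",-np.sin(p[2]),np.cos(p[2]))
```

```text
origin [546.37727898 -83.12566216  -0.61589467] seat [np.float64(572.6236844687655), np.float64(-77.19892621493248), 72] grip [np.float64(447.6082217913619), np.float64(-92.85568486909526), 128] ydir 0.5776890369624651 0.816256930490259
```

>>> servo_tool(gripper=[0.2,0.2,0.2,0.2,0.2,0.2,0.2,0.2,0.2,0.2,0.2,0.2], xyz=[[0,0,15],[0,0,45],[0,0,80],[0,0,115],[10,19,145],[24,45,160],[38,72,160],[52,99,160],[66,126,160],[80,152,160],[95,180,160],[109,206,160]], delta_rot=[[0,0,0],[0,0,0],[0,0,0],[0,0,0],[0,0,0],[0,0,0],[0,0,0],[0,0,0],[0,0,0],[0,0,0],[0,0,0],[0,0,0]], grip_force=20)

```text
t: 3.62
ee_pos: [537.9, -138.6, 187.6]
tcp_rot: [-1.303, 1.567, 2.794]
wrist_force: [0.6, -0.2, -1.1]
opening: 41.5
```

>>> servo_tool(gripper=[0.2,0.2,0.2,0.2,0.2,0.2,0.2], xyz=[[14,26,0],[24,46,0],[31,58,0],[34,64,0],[34,64,0],[34,64,0],[34,64,0]], delta_rot=[[0,0,0],[0,0,0],[0,0,0],[0,0,0],[0,0,0],[0,0,0],[0,0,0]])

```text
t: 4.2
ee_pos: [572.1, -77.8, 188.8]
tcp_rot: [-0.511, 1.57, -2.699]
wrist_force: [0.5, -0.2, -1.1]
opening: 41.9
```

Run:
```python
from h import *
from station import *
st=read_state();print(st["wrist_force"],st["ee_pos"],st["qpos"])
p=np.load("pose3.npy");e=st["ee_pos"];print(inv(p,e))
out=[]
for n in("top","side"):
    c=read_camera(n)
    q=proj(c,[W(p,(18,0,80))])[0];x,y=[int(v) for v in q];x=min(max(x-50,0),460);y=min(max(y-80,0),280)
    im=cv2.resize(c["frame"][y:y+140,x:x+100,::-1],None,fx=4,fy=4,interpolation=cv2.INTER_CUBIC)
    for z0,col in((e[2]-29.5,(0,255,0)),(e[2]-29.5+94,(0,255,255)),(72,(255,0,255))):
        q=proj(c,[[e[0]+21.5*np.cos(a),e[1]+21.5*np.sin(a),z0] for a in np.linspace(0,6.28,24)])
        cv2.polylines(im,[((q-[x,y])*4).astype(int).reshape(-1,1,2)],True,col,1)
    out.append(im)
cv2.imwrite("pics/b2.png",np.hstack(out))
```

```text
[ 0.45160807 -0.24778123 -1.08855113] [572.0704806  -77.76272052 188.76670502] [-1.54642163e-01  3.40452859e-01  1.59880587e+00 -7.04604779e-04
  1.20330019e+00  4.62682246e-01]
[np.float64(17.9), np.float64(19.2)]
```

View pics/b2.png

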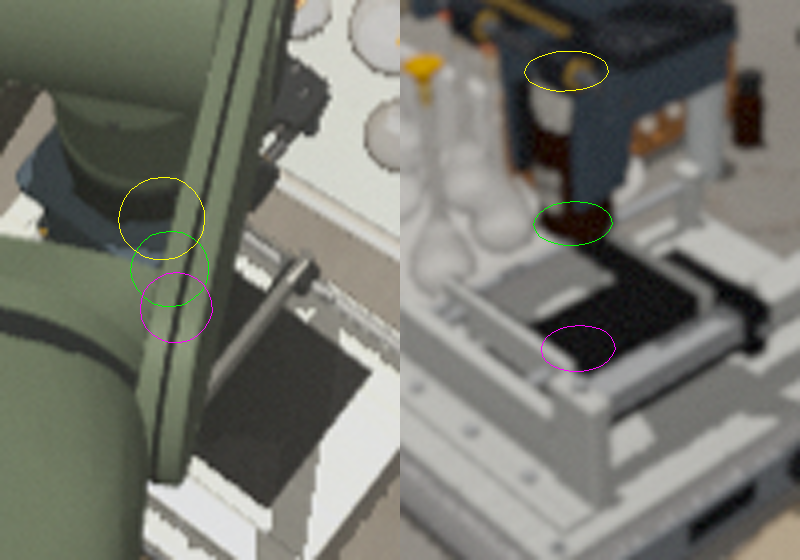

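The side view shows the bottle upright in the grip, above the gap between the jaws. I'll lower it, slowly at the end.

>>> servo_tool(gripper=[0.2,0.2,0.2,0.2,0.2,0.2,0.2,0.2,0.2,0.2], xyz=[[0,0,-20],[0,0,-40],[0,0,-60],[0,0,-72],[0,0,-79],[0,0,-82],[0,0,-83.5],[0,0,-84.5],[0,0,-85],[0,0,-85]], delta_rot=[[0,0,0],[0,0,0],[0,0,0],[0,0,0],[0,0,0],[0,0,0],[0,0,0],[0,0,0],[0,0,0],[0,0,0]])

```text
t: 5.13
ee_pos: [573.3, -76.8, 104.7]
tcp_rot: [1.986, 1.569, -0.201]
wrist_force: [0.1, -0.8, -1.1]
opening: 41.4
```

>>> servo_tool(gripper=[0.2,0.2,0.2,0.2], xyz=[[0,0,-0.5],[0,0,-1],[0,0,-1.5],[0,0,-1.5]], delta_rot=[[0,0,0],[0,0,0],[0,0,0],[0,0,0]])

```text
t: 5.47
ee_pos: [572.8, -76.6, 102.5]
tcp_rot: [0.43, 1.571, -1.757]
wrist_force: [-0.7, -0.9, -2.0]
opening: 41.8
```

>>> servo_tool(gripper=[0.2,0.2,0.2,0.2], xyz=[[0,0,-0.5],[0,0,-1],[0,0,-1],[0,0,-1]], delta_rot=[[0,0,0],[0,0,0],[0,0,0],[0,0,0]])

```text
t: 5.8
ee_pos: [572.9, -76.7, 101.6]
tcp_rot: [1.757, 1.571, -0.43]
wrist_force: [-0.5, 0.4, 0.7]
opening: 41.8
```

>>> servo_tool(gripper=[0.2,0.2,0.2], xyz=[[0,0,-0.4],[0,0,-0.4],[0,0,-0.4]], delta_rot=[[0,0,0],[0,0,0],[0,0,0]])

```text
t: 6.05
ee_pos: [572.8, -76.7, 101.6]
tcp_rot: [1.87, 1.57, -0.317]
wrist_force: [-2.1, 0.2, 4.8]
opening: 41.7
```

>>> servo_tool(gripper=[0.52,0.56,0.6,0.6,0.6,0.6], xyz=[[0,0,0],[0,0,0],[0,0,0],[0,0,0],[0,0,0],[0,0,0]], delta_rot=[[0,0,0],[0,0,0],[0,0,0],[0,0,0],[0,0,0],[0,0,0]])

```text
t: 6.55
ee_pos: [572.8, -76.7, 100.9]
tcp_rot: [-0.144, 1.571, -2.33]
wrist_force: [0.6, -0.5, -0.4]
opening: 55.0
```

>>> servo_tool(gripper=[0.6,0.6,0.6,0.6,0.6,0.6,0.6,0.6], xyz=[[0,0,5],[0,0,20],[0,0,40],[0,0,65],[0,0,95],[0,0,110],[0,0,110],[0,0,110]], delta_rot=[[0,0,0],[0,0,0],[0,0,0],[0,0,0],[0,0,0],[0,0,0],[0,0,0],[0,0,0]])

```text
t: 7.22
ee_pos: [573.1, -76.7, 211.9]
tcp_rot: [2.0, 1.569, -0.186]
wrist_force: [0.4, 0.0, -1.5]
opening: 55.1
```

>>> servo_tool(gripper=[0.6,0.6,0.6,0.6,0.6,0.6,0.6,0.6], xyz=[[-35,-4,0],[-70,-8,0],[-100,-12,0],[-120,-15,-15],[-125,-16,-40],[-125,-16,-50],[-125,-16,-50],[-125,-16,-50]], delta_rot=[[0,0,0],[0,0,0],[0,0,0],[0,0,0],[0,0,0],[0,0,0],[0,0,0],[0,0,0]])

```text
t: 7.88
ee_pos: [446.9, -92.5, 159.9]
tcp_rot: [-1.179, 1.568, 2.917]
wrist_force: [0.4, -0.3, -0.0]
opening: 54.5
```

Run:
```python
from h import *
from station import *
st=read_state()
p=np.load("pose3.npy");e=st["ee_pos"];print(inv(p,e),e)
c=read_camera("side")
x,y=215,110;f=4
im=cv2.resize(c["frame"][y:y+140,x:x+150,::-1],None,fx=f,fy=f,interpolation=cv2.INTER_CUBIC)
def dl(P,col):
    q=proj(c,P);cv2.polylines(im,[((q-[x,y]+.5)*f).astype(int).reshape(-1,1,2)],True,col,1)
b=W(p,(18,20,0))
for z in(72,166): dl([[b[0]+20*np.cos(a),b[1]+20*np.sin(a),z] for a in np.linspace(0,6.28,24)],(0,255,255))
dl([W(p,(-86,v,128)) for v in(-64,-66)],(255,0,255))
dl([W(p,(-64,-32,139)),W(p,(-64,-150,139)),W(p,(-86,-150,139)),W(p,(-86,-32,139))],(0,0,255))
# expected finger end: backs +-41, width 16
ee=inv(p,e)
for sx in(1,-1): dl([W(p,(ee[0]+sx*a,ee[1]+b2,e[2])) for a,b2 in((27.5,16),(41,16),(41,-16),(27.5,-16))],(0,255,0))
cv2.imwrite("pics/g1.png",im)
```

```text
[np.float64(-75.8), np.float64(-65.1)] [446.89361704 -92.48662127 159.87604709]
```

View pics/g1.png

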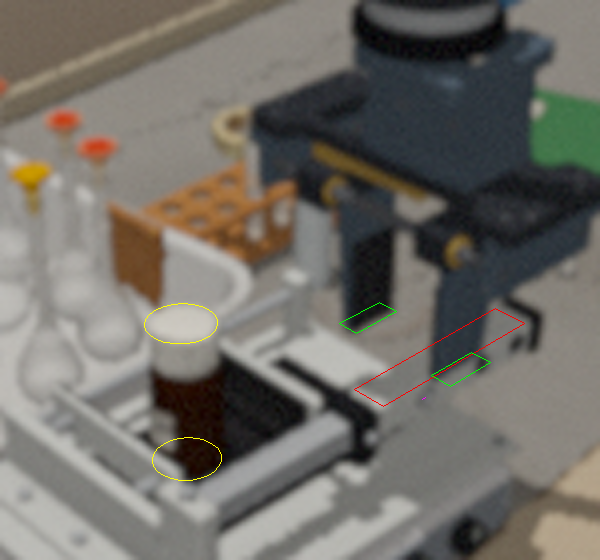

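The side view shows the bottle standing upright at the seat (the cap matches the ellipse at (181,323)), the fingers over the sleeve, and the sleeve in line with the model. I'll descend and close softly.

>>> servo_tool(gripper=[0.6,0.6,0.6,0.6,0.6,0.6,0.3,0.3,0.3,0.3,0.3,0.3], xyz=[[0,0,-15],[0,0,-30],[0,0,-42],[0,0,-50],[0,0,-51],[0,0,-51],[0,0,-51],[0,0,-51],[0,0,-51],[0,0,-51],[0,0,-51],[0,0,-51]], delta_rot=[[0,0,0],[0,0,0],[0,0,0],[0,0,0],[0,0,0],[0,0,0],[0,0,0],[0,0,0],[0,0,0],[0,0,0],[0,0,0],[0,0,0]], grip_force=3)

```text
t: 8.93
ee_pos: [447.1, -92.2, 110.2]
tcp_rot: [-1.593, 1.569, 2.503]
wrist_force: [-2.3, 2.1, 1.2]
opening: 27.2
```

>>> servo_tool(gripper=[0.28,0.26,0.24,0.2,0.2,0.2,0.2], xyz=[[0,0,0],[0,0,0],[0,0,0],[0,0,0],[0,0,0],[0,0,0],[0,0,0]], delta_rot=[[0,0,0],[0,0,0],[0,0,0],[0,0,0],[0,0,0],[0,0,0],[0,0,0]])

```text
t: 9.52
ee_pos: [447.2, -92.3, 110.0]
tcp_rot: [-1.465, 1.569, 2.631]
wrist_force: [-3.7, 3.7, 3.7]
opening: 22.0
```

>>> servo_tool(gripper=[0.15,0.15,0.15,0.15,0.15], xyz=[[-0.4,0.3,0],[-0.8,0.6,0],[-0.8,0.6,0],[-0.8,0.6,0],[-0.8,0.6,0]], delta_rot=[[0,0,0],[0,0,0],[0,0,0],[0,0,0],[0,0,0]], grip_force=14)

```text
t: 9.93
ee_pos: [447.3, -92.3, 110.0]
tcp_rot: [1.492, 1.57, -0.695]
wrist_force: [-2.0, 0.6, 0.4]
opening: 21.7
```

>>> servo_tool(gripper=[0.15,0.15,0.15,0.15,0.15,0.15], xyz=[[0.3,0.4,0],[0.6,0.8,0],[0.9,1.2,0],[1.2,1.6,0],[1.2,1.6,0],[1.2,1.6,0]], delta_rot=[[0,0,0],[0,0,0],[0,0,0],[0,0,0],[0,0,0],[0,0,0]])

```text
t: 10.43
ee_pos: [448.3, -90.9, 110.0]
tcp_rot: [0.861, 1.57, -1.325]
wrist_force: [-2.4, -4.6, -0.4]
opening: 22.2
```

>>> servo_tool(gripper=[0.15,0.15,0.15,0.15,0.15,0.15], xyz=[[0.3,0.4,0],[0.6,0.8,0],[0.9,1.2,0],[1.2,1.6,0],[1.2,1.6,0],[1.2,1.6,0]], delta_rot=[[0,0,0],[0,0,0],[0,0,0],[0,0,0],[0,0,0],[0,0,0]])

```text
t: 10.93
ee_pos: [449.2, -89.6, 110.1]
tcp_rot: [0.372, 1.569, -1.814]
wrist_force: [-3.5, -6.3, 0.1]
opening: 21.9
```

>>> servo_tool(gripper=[0.15,0.15,0.15,0.15,0.15,0.15], xyz=[[0.3,0.4,0],[0.6,0.8,0],[0.9,1.2,0],[1.2,1.6,0],[1.2,1.6,0],[1.2,1.6,0]], delta_rot=[[0,0,0],[0,0,0],[0,0,0],[0,0,0],[0,0,0],[0,0,0]])

```text
t: 11.43
ee_pos: [449.9, -88.6, 110.0]
tcp_rot: [0.131, 1.568, -2.054]
wrist_force: [-4.4, -9.2, 1.5]
opening: 22.0
```

>>> servo_tool(gripper=[0.15,0.15,0.15,0.15,0.15], xyz=[[0.3,0.4,0],[0.6,0.8,0],[0.9,1.2,0],[0.9,1.2,0],[0.9,1.2,0]], delta_rot=[[0,0,0],[0,0,0],[0,0,0],[0,0,0],[0,0,0]])

```text
t: 11.85
ee_pos: [450.2, -88.2, 110.0]
tcp_rot: [0.073, 1.566, -2.112]
wrist_force: [-6.1, -12.3, 2.0]
opening: 22.2
```

>>> servo_tool(gripper=[0.1,0.1,0.1,0.1,0.1], xyz=[[0,0,0],[0,0,0],[0,0,0],[0,0,0],[0,0,0]], delta_rot=[[0,0,0],[0,0,0],[0,0,0],[0,0,0],[0,0,0]], grip_force=28)

```text
t: 12.27
ee_pos: [450.2, -88.2, 110.0]
tcp_rot: [0.052, 1.566, -2.133]
wrist_force: [-5.9, -12.5, 1.4]
opening: 22.1
```

>>> servo_tool(gripper=[0.1,0.1,0.1,0.1], xyz=[[0.2,0.3,0],[0.3,0.4,0],[0.3,0.4,0],[0.3,0.4,0]], delta_rot=[[0,0,0],[0,0,0],[0,0,0],[0,0,0]])

```text
t: 12.6
ee_pos: [451.9, -85.9, 110.1]
tcp_rot: [2.319, 1.57, 0.132]
wrist_force: [-0.4, -1.2, -1.6]
opening: 21.7
```

Run:
```python
from h import *
from station import *
st=read_state();print(st["wrist_force"],st["wrist_torque"],st["ee_pos"],inv(np.load("pose3.npy"),st["ee_pos"]))
p=np.load("pose3.npy")
c=read_camera("side");pickle.dump(c,open("side_p.pkl","wb"))
crop(c,255,160,100,90,6,"pics/p1.png")
```

```text
[-0.44611263 -1.19261563 -1.575806  ] [-0.27070704  0.19849255 -0.29606324] [451.85257669 -85.92813202 110.06302401] [np.float64(-75.5), np.float64(-56.9)]
```

View pics/p1.png

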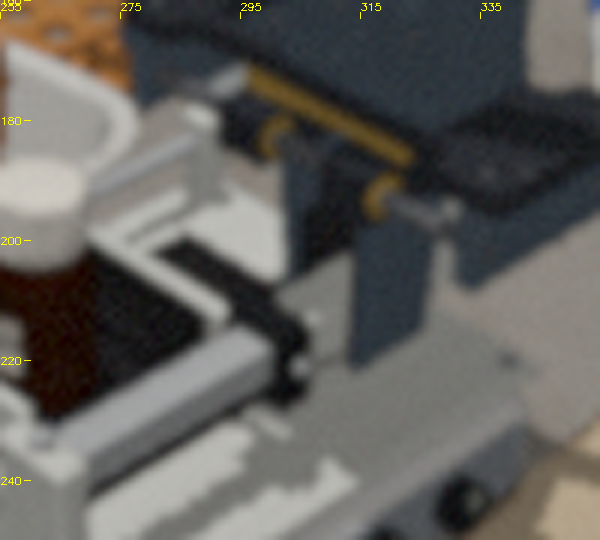

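The catch released: force dropped from 14 to about 1 N, and the TCP has moved 8 mm. I'll continue with a lighter grip.

>>> servo_tool(gripper=[0.1,0.1,0.1,0.1,0.1,0.1,0.1,0.1,0.1,0.1], xyz=[[0,0,0],[0.6,0.8,0],[1.4,2.0,0],[2.3,3.3,0],[3.3,4.7,0],[4.3,6.1,0],[5.3,7.5,0],[6.1,8.6,0],[6.9,9.8,0],[6.9,9.8,0]], delta_rot=[[0,0,0],[0,0,0],[0,0,0],[0,0,0],[0,0,0],[0,0,0],[0,0,0],[0,0,0],[0,0,0],[0,0,0]], grip_force=16)

```text
t: 13.48
ee_pos: [459.1, -75.7, 110.1]
tcp_rot: [2.217, 1.57, 0.03]
wrist_force: [-0.2, -3.9, -1.5]
opening: 21.8
```

>>> servo_tool(gripper=[0.1,0.1,0.1,0.1,0.1,0.1,0.1,0.1,0.1,0.1,0.1], xyz=[[0.6,0.8,0],[1.4,2.0,0],[2.3,3.3,0],[3.3,4.7,0],[4.3,6.1,0],[5.3,7.5,0],[6.1,8.6,0],[6.9,9.8,0],[7.5,10.6,0],[8.1,11.4,0],[8.1,11.4,0]], delta_rot=[[0,0,0],[0,0,0],[0,0,0],[0,0,0],[0,0,0],[0,0,0],[0,0,0],[0,0,0],[0,0,0],[0,0,0],[0,0,0]])

```text
t: 14.4
ee_pos: [467.1, -64.5, 110.1]
tcp_rot: [1.692, 1.57, -0.494]
wrist_force: [0.5, -5.6, -2.4]
opening: 22.2
```

>>> servo_tool(gripper=[0.1,0.1,0.1,0.1,0.1,0.1,0.1,0.1,0.1,0.1], xyz=[[0.7,0.5,0],[1.2,1.2,0],[1.6,1.8,0],[2.1,2.5,0],[2.5,3.1,0],[3.0,3.8,0],[3.4,4.4,0],[3.9,5.0,0],[4.3,5.6,0],[4.3,5.6,0]], delta_rot=[[0,0,0],[0,0,0],[0,0,0],[0,0,0],[0,0,0],[0,0,0],[0,0,0],[0,0,0],[0,0,0],[0,0,0]])

```text
t: 15.23
ee_pos: [471.1, -58.9, 110.1]
tcp_rot: [0.901, 1.571, -1.285]
wrist_force: [0.4, -4.5, -1.8]
opening: 22.2
```

Travel is now about 41 mm. I'll advance slowly and check the force often.

>>> servo_tool(gripper=[0.1,0.1,0.1,0.1,0.1,0.1], xyz=[[0.5,0.4,0],[0.8,0.8,0],[1.1,1.2,0],[1.4,1.7,0],[1.7,2.1,0],[1.7,2.1,0]], delta_rot=[[0,0,0],[0,0,0],[0,0,0],[0,0,0],[0,0,0],[0,0,0]])

```text
t: 15.73
ee_pos: [473.0, -56.3, 110.1]
tcp_rot: [-2.971, 1.57, 1.125]
wrist_force: [1.0, -0.6, -3.3]
opening: 22.1
```

>>> servo_tool(gripper=[0.1,0.1,0.1,0.1,0.1], xyz=[[0.2,0.3,0],[0.5,0.7,0],[0.7,1.0,0],[1.0,1.4,0],[1.0,1.4,0]], delta_rot=[[0,0,0],[0,0,0],[0,0,0],[0,0,0],[0,0,0]])

```text
t: 16.15
ee_pos: [473.6, -55.5, 110.1]
tcp_rot: [-0.427, 1.57, -2.613]
wrist_force: [-0.3, -3.1, -0.5]
opening: 21.9
```

>>> servo_tool(gripper=[0.1,0.1,0.1,0.1], xyz=[[0.2,0.3,0],[0.4,0.6,0],[0.4,0.6,0],[0.4,0.6,0]], delta_rot=[[0,0,0],[0,0,0],[0,0,0],[0,0,0]])

```text
t: 16.48
ee_pos: [474.1, -54.8, 110.1]
tcp_rot: [-0.256, 1.571, -2.442]
wrist_force: [-0.9, -2.9, -0.2]
opening: 21.6
```

Run:
```python
from h import *
from station import *
st=read_state();print(st["wrist_force"],st["ee_pos"],inv(np.load("pose3.npy"),st["ee_pos"]))
c=read_camera("side")
crop(c,255,160,100,90,6,"pics/p2.png")
```

```text
[-0.93263009 -2.85821328 -0.15367894] [474.10742312 -54.81428802 110.06151454] [np.float64(-75.3), np.float64(-18.6)]
```

View pics/p2.png

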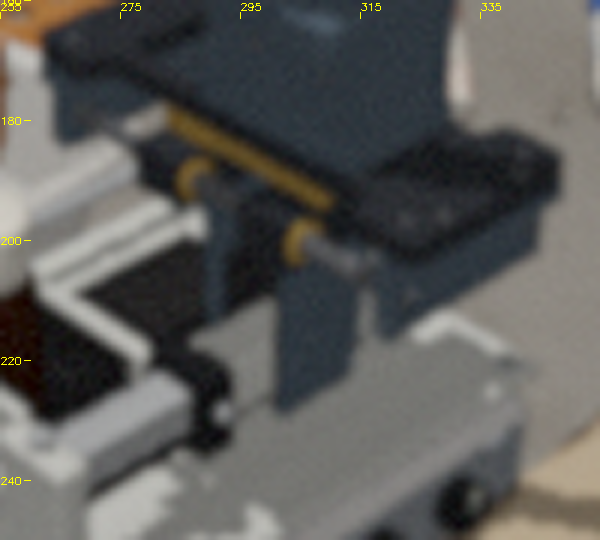

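>>> servo_tool(gripper=[0.1,0.1,0.1,0.1,0.1], xyz=[[0.2,0.3,0],[0.4,0.6,0],[0.6,0.8,0],[0.6,0.8,0],[0.6,0.8,0]], delta_rot=[[0,0,0],[0,0,0],[0,0,0],[0,0,0],[0,0,0]])

```text
t: 16.95
ee_pos: [474.5, -54.3, 110.0]
tcp_rot: [-0.161, 1.57, -2.347]
wrist_force: [-1.3, -4.2, -0.1]
opening: 21.5
```

>>> servo_tool(gripper=[0.1,0.1,0.1,0.1,0.1], xyz=[[0.2,0.3,0],[0.4,0.6,0],[0.6,0.8,0],[0.6,0.8,0],[0.6,0.8,0]], delta_rot=[[0,0,0],[0,0,0],[0,0,0],[0,0,0],[0,0,0]])

```text
t: 17.37
ee_pos: [475.0, -53.6, 110.1]
tcp_rot: [-0.162, 1.569, -2.348]
wrist_force: [-2.4, -5.6, -1.0]
opening: 22.2
```

>>> servo_tool(gripper=[0.1,0.1,0.1,0.1,0.1], xyz=[[0.2,0.3,0],[0.4,0.6,0],[0.6,0.8,0],[0.6,0.8,0],[0.6,0.8,0]], delta_rot=[[0,0,0],[0,0,0],[0,0,0],[0,0,0],[0,0,0]])

```text
t: 17.78
ee_pos: [475.3, -53.2, 110.1]
tcp_rot: [-0.117, 1.569, -2.303]
wrist_force: [-3.0, -7.6, 0.7]
opening: 22.0
```

>>> servo_tool(gripper=[0.1,0.1,0.1,0.1,0.1], xyz=[[0.2,0.3,0],[0.4,0.6,0],[0.6,0.8,0],[0.6,0.8,0],[0.6,0.8,0]], delta_rot=[[0,0,0],[0,0,0],[0,0,0],[0,0,0],[0,0,0]])

```text
t: 18.2
ee_pos: [475.3, -53.0, 110.0]
tcp_rot: [-0.111, 1.567, -2.297]
wrist_force: [-5.8, -10.1, 1.9]
opening: 21.8
```

That is a hard stop: 11.6 N with no advance. I'll relax the push and pull back gently to test the lock.

>>> servo_tool(gripper=[0.1,0.1,0.1,0.1,0.1,0.1,0.1], xyz=[[-0.5,-0.7,0],[-1.0,-1.4,0],[-1.6,-2.2,0],[-2.2,-3.0,0],[-2.7,-3.8,0],[-2.7,-3.8,0],[-2.7,-3.8,0]], delta_rot=[[0,0,0],[0,0,0],[0,0,0],[0,0,0],[0,0,0],[0,0,0],[0,0,0]])

```text
t: 18.78
ee_pos: [474.1, -54.8, 110.1]
tcp_rot: [-2.967, 1.57, 1.129]
wrist_force: [1.1, 2.3, -1.6]
opening: 22.0
```

>>> servo_tool(gripper=[0.1,0.1,0.1,0.1,0.1], xyz=[[-0.4,-0.6,0],[-0.9,-1.2,0],[-1.2,-1.6,0],[-1.2,-1.6,0],[-1.2,-1.6,0]], delta_rot=[[0,0,0],[0,0,0],[0,0,0],[0,0,0],[0,0,0]])

```text
t: 19.2
ee_pos: [473.8, -55.2, 110.1]
tcp_rot: [3.14, 1.567, 0.952]
wrist_force: [3.9, 7.2, -3.7]
opening: 22.0
```

It resists 8 N in the other direction too, so it is locked. I'll return to neutral, release and retreat.

>>> servo_tool(gripper=[0.1,0.1,0.1,0.3,0.4,0.6,0.6,0.6,0.6,0.6], xyz=[[0.5,0.7,0],[1.2,1.6,0],[1.2,1.6,0],[1.2,1.6,0],[1.2,1.6,0],[1.2,1.6,0],[1.2,1.6,0],[1.2,1.6,0],[1.2,1.6,0],[1.2,1.6,0]], delta_rot=[[0,0,0],[0,0,0],[0,0,0],[0,0,0],[0,0,0],[0,0,0],[0,0,0],[0,0,0],[0,0,0],[0,0,0]])

```text
t: 20.03
ee_pos: [473.9, -55.5, 110.1]
tcp_rot: [1.072, 1.571, -1.114]
wrist_force: [0.2, -0.4, 0.6]
opening: 54.6
```

>>> servo_tool(gripper=[0.6,0.6,0.6,0.6,0.6,0.6,0.6,0.6,0.6,0.6,0.6,0.6], xyz=[[0,0,10],[0,0,30],[0,0,60],[0,0,90],[0,0,115],[-20,-30,120],[-40,-60,120],[-60,-95,120],[-80,-125,120],[-90,-150,120],[-90,-160,120],[-90,-160,120]], delta_rot=[[0,0,0],[0,0,0],[0,0,0],[0,0,0],[0,0,0],[0,0,0],[0,0,0],[0,0,0],[0,0,0],[0,0,0],[0,0,0],[0,0,0]])

```text
t: 21.03
ee_pos: [383.9, -217.1, 230.2]
tcp_rot: [1.582, 1.57, -0.609]
wrist_force: [-0.1, 0.9, 0.7]
opening: 54.8
```

Run:
```python
from h import *
from station import *
p=np.load("pose3.npy");print(read_state()["wrist_force"],read_state()["t"])
c=read_camera("side")
x,y=240,145;f=5
im=cv2.resize(c["frame"][y:y+115,x:x+120,::-1],None,fx=f,fy=f,interpolation=cv2.INTER_CUBIC)
b=W(p,(18,45.5,0))
for z in(72,166):
    q=proj(c,[[b[0]+20*np.cos(a),b[1]+20*np.sin(a),z] for a in np.linspace(0,6.28,24)]);cv2.polylines(im,[((q-[x,y]+.5)*f).astype(int).reshape(-1,1,2)],True,(0,255,255),1)
for v in(-65,-18,-93,-103):
    q=((proj(c,[W(p,(-86,v,117))])[0]-[x,y]+.5)*f).astype(int);cv2.line(im,tuple(q),tuple(q+[0,12]),(255,0,255),1)
cv2.imwrite("pics/f1.png",im)
```

```text
[-0.05194416  0.87069958  0.67049893] 21.0333
```

View pics/f1.png

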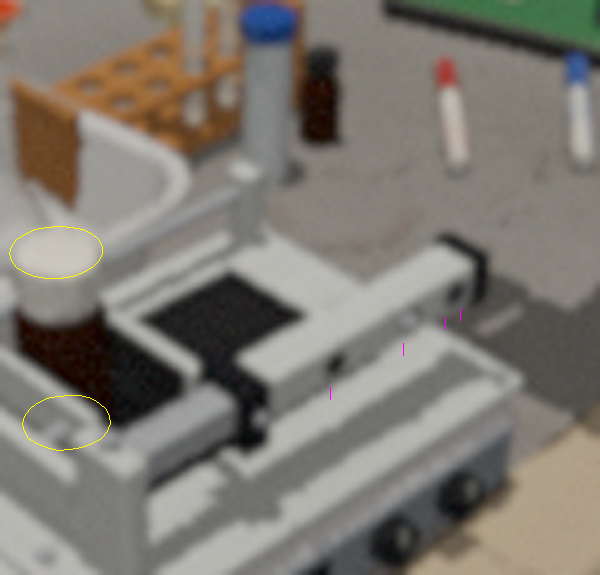

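The side view shows the empty first hole at (335,362), 47 mm along, and the bright button standing in the second hole at (410,320). The bottle is upright at the expected clamped position, with the cap at (56,252). Handing in.

```bash
python3 -c "
from station import *
print(close_job())"
```

```text
the job is handed in; nothing more can be done
None
```

The bottle is standing on the shaker's mat, clamped upright between the jaws, and the tube is locked in its next hole. I handed the job in at about 21 s; `close_job` gives no verdict, so the result isn't confirmed.

- **Placing:** I set the bottle down at the seat with about 5 N of contact force and let go. A picture afterwards showed it upright at the seat.
- **Collapsing the tube:** I pinched the button level. At first it held, even at about 14 N of push. With a firmer grip and slightly more push it slipped under the hole's edge. I then slid the sleeve in slowly until it stopped hard. My push reached 11.6 N there, well under the 22 N limit.
- **Checking the lock:** Pulling back gently met 8 N with only about 0.5 mm of movement, so it holds in both directions. I then released and backed off.
- **Last picture:** The first hole is empty about 47 mm along, and the button shows in the second hole. The bottle is upright where the closed jaw should have pushed it. The capped tube and small vial, the only two of the five bystanders in this view, are still standing.
- **Not checked:** I did not measure how far the sprung jaw is pushed back. The expected bottle position, which the picture matches, implies about 4 mm.
- **Disagreement:** My first fit of the shaker, from its platform edges, was about 8 mm off along its x axis compared with the tube. I used the tube, and the pinch and final picture agreed with that.

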